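# Gauge the foot of a press die in a bench caliper

## Robot

A 7-joint arm with a two-finger parallel gripper is mounted at the origin on the work surface. World frame = base frame: x ahead of the robot, y to its left, z up, the work surface at z = 0. Lengths are in m, angles in rad, forces in N, time in s.
With the tool pointing down it reaches from about 0.4 to 0.85 m from the base axis. Payload 10.4 kg.
Tool frame: the origin (TCP) lies at the very end of the fingers, on their centre line; the grasp point (between the pads) lies r.pinch_z behind it (r.pinch_z is the distance from the TCP to the grasp point, in m); z points along the fingers, x is the direction in which the jaws open and shut, and the axes are right-handed (so a half turn about z gives the same grasp; the last joint's range is limited). The gripper opens to 87 mm and grips with 3 to 60 N. Pads are 19 mm wide; open, the fingers measure 117 mm over their backs; the gripper's body (75 mm by 190 mm) begins 51 mm behind the grasp point.
Start: joints at [1.133, 0.332, -0.065, 1.46, 0.022, 1.35, -0.088], TCP at [0.252, -0.572, 0.223] pointing down, gripper open.
Joint ranges: [-2.6, 2.6], [-0.5, 2.12], [-1.47, 1.34], [0.16, 2.42], [-1.27, 4.41], [0.06, 2.06], [-2.6, 2.6]. Speed limits (rad/s): [2.22, 2.22, 2.79, 2.79, 3.14, 3.14, 3.14].

## Interface

Orientations are given as a unit quaternion [x, y, z, w].
In Python, from bench import r gives the robot as it stands.
- The arm moves only by the tool carry_out, never from a script. Its argument "increments" is text: rows parted by semicolons, each of 7 numbers parted by spaces: the turn, a rotation vector about the tool's x, y, z in degrees, then the shift along the tool's x, y, z in m, then the finger opening in m, from 0 to 0.087. A call has exactly 5 rows; each row is the pose to reach, as a shift and turn from the pose measured when the call began, along the tool's axes at that moment; what a row does not reach only later rows make up. A row lasts 1/8 s, in which the tool goes at most 62.5 mm and 10.7 degrees, less where a joint would pass 70% of its speed; a pose out of reach is approached as far as the arm can. A call with a gripper value outside its range is refused whole. The fingers move at their own pace and stop on an object; "squeeze" is the grip in N (left out, the last holds). Time passes only in rows, so rows that repeat a pose let the fingers close, or fill a call up. It gives the time, the measured TCP pose, the force and the opening at its end, in the units of the state.
- r.read_state(): the state, without advancing time (a new reading comes with each control period).
- r.camera(name): name is "side" or "top" or "wrist"; returns (picture, depth): 400x640x3 uint8, blue, green, red; 400x640 float32, m along the optical axis (not along the pixel's ray), 0 where there is no reading.
- r.camera_model(name): a dict with "K" (3x3 intrinsics, pixels), "extrinsics" (4x4, takes a point from camera to world coordinates). Camera axes: x right, y down, z forward; pixel columns grow to the right and rows downward; lengths in m; the calibration is good to about 2 mm. The wrist camera is an equidistant fisheye: a pixel r from the principal point sees the ray r / f radians off the axis. A picture is of the moment at which its call begins: read the wrist's pose just before it. camera_model takes no time and is no camera call; for the wrist camera it gives the pose at the moment of the call.
- r.close_job(): hands the job in, once; it reports no verdict.
The state is a dict: "time": time; "joint_positions": joint angles; "joint_vel": joint speeds; "joint_torque": joint torques, N m; "ee_pos": TCP position; "eef_rot": TCP orientation; "ft_force": force on the tool from outside, world axes, zero at the start; "torque": the same for the moment, N m; "width": finger opening in m.
Only numpy, scipy, OpenCV 4.12 (cv2) and the standard library are available. Lean on these libraries where they do the work, as an engineer would, in place of code of your own. Each camera call takes 0.05 s, during which the arm holds its last target.

## Task

Check the foot width of the steel press die in the bench caliper: open the caliper's sliding jaw, stand the die upright on the middle of the bed's width with the two long sides of its foot facing the jaws, then slide the jaw gently shut on the foot until the dial needle rests in the green band, and let go. Never drive the needle into the red, and leave the tube offcut, the bottles and the wrench where they are.

Things in the scene. Friction and masses are not known exactly. Their poses are not given: they have to be found in the camera images.
- gauge: Bench caliper bolted to the bench: blue base plate 110 (x) x 310 (y) x 20 high; along its own y a flat steel bed 60 wide, its top 30 mm above the bench. Origin on the bench below the middle of the bed's width, right under the face of the spring anvil at rest. Own z up, own +y points to the blue housing with the dial (y = 38 to 138, 55 high), -y to the sliding jaw.
- bed (a point): Point on the bed's top directly below the anvil's face at rest, 30 mm above the gauge's origin, same axes. Anvil and sliding jaw have steel faces 34 wide (x), 31 to 48 mm above the bench, square to y. The anvil (y = 0 to 10) yields towards +y by up to 8 mm against a spring (1 N preload + 1 N per mm) and drives the needle.
- dial (a point): Centre of the white dial face, 60 diameter, lying face up on the housing 63 mm above the bench, at gauge y = 100; black needle 23 long, green and red bands.
- jaw (a joint): Grey sliding jaw: distance in m from its face to the anvil's face at rest; 0 shut, 0.058 fully open. Its face is at gauge y = -value. Sliding friction 6 N: it stays where it is left, also against the anvil's spring in the green. The carriage reaches 100 mm back from the face, 52 wide (72 at its skirts), top 46 mm above the bench. Starts too nearly shut for the die.
- jaw_tab (a point): Red upright grip tab on the sliding jaw: 24 (gauge x) x 14 (gauge y), from 46 to 95 mm above the bench. The point is on its axis 75 mm above the bench, 85 mm behind the jaw's face, so at gauge y = -(jaw + 0.085). Moves with the jaw. Axes as the gauge's.
- needle (a joint): Dial needle angle in rad, seen from above. 0 with nothing on the anvil (pointing to gauge -x), grows clockwise 0.3 rad per mm of anvil travel. Green band 0.6 to 1.5 (anvil pushed in 2 to 5 mm), red from 2.1 (7 mm); stop at 2.4.
- die_center (a point): Press die, one loose bright steel piece, about 0.45 kg, 52 high: a foot 60 (own x) x 32 (own y) x 22 high, with a rib 40 (x) x 16 (y) on its middle, from 22 to 52 high, rounded top (the flat sides of the rib end at 44). The point is on its axis, 26 mm above its underside. Own z up. The foot's 32 mm width (own y) is to be gauged; either way round will do.
- offcut: Bystander: rusty brown square steel tube offcut lying on its side, 60 (x) x 40 x 40 high, origin under its centre.
- bottle_a: Bystander: white bottle with orange cap, 40 diameter, 85 high, origin under its centre.
- bottle_b: Bystander: white bottle with orange label, 40 diameter, 85 high, origin under its centre.
- wrench: Bystander: steel wrench 180 long lying along its own x.
There are look-alikes about, which are no part of the job. What is shaped like the part that bears die_center but purple or turquoise is not meant.

How it is judged:
On the way, in this order (a step that is already met when the one before it is completed fails the run):
1. the die stands released on the bed between the open jaws (z of die_center in the frame of bed between 0.022 and 0.03 m and x of die_center in the frame of bed between -0.022 and 0.022 m and y of die_center in the frame of bed between -0.048 and -0.01 m and angle between die_center's own z axis and vertical below 0.12 rad and value of joint needle below 0.4 rad and distance between the grasp point and die_center above 0.05 m), for 0.2 s.
2. the jaw is shut on the die's foot and the needle is in the green (value of joint needle between 0.6 and 1.5 rad and value of joint jaw between 0.0255 and 0.0315 m and z of die_center in the frame of bed below 0.03 m), for 0.2 s.
At the end, for the whole second after the job is handed in: The needle rests in the green band (0.6 to 1.5 rad) with the jaw at 25.5 to 31.5 mm, at rest; the die stands upright (within 0.10 rad) on the bed (centre 22 to 30 mm above it), within 22 mm of the bed's middle line and squared to the jaws across its 32 mm width (within 0.10 rad); released (all of step 2 and z of die_center in the frame of bed above 0.022 m and x of die_center in the frame of bed between -0.022 and 0.022 m and angle between die_center's own z axis and vertical below 0.1 rad and angle between the y axis of die_center and the y axis of bed, either way round below 0.1 rad and velocity of joint jaw between -0.002 and 0.002 m/s); the robot touches nothing.
It fails at once if the needle is driven into the red (value of joint needle above 2.1 rad).
It fails at once if the offcut is disturbed by more than 20 mm (distance of offcut from where it was at the start of the episode above 0.02 m).
It fails at once if a bottle is disturbed by more than 20 mm (distance of any of bottle_a, bottle_b from where it was at the start of the episode above 0.02 m).
It fails at once if the wrench is disturbed by more than 20 mm (distance of wrench from where it was at the start of the episode above 0.02 m).
It also fails if it takes over 61 s, if anything falls off the work surface, if the arm or the gripper's body presses on something with over 40 N, if the wrist force passes 120 N, or if a joint passes its speed limit or range.

## Working session

There is one attempt and no reset: what is moved stays moved. The work goes in short steps, Python scripts to look and compute and a tool call to move; the robot and the scene stay as the last step left them, time stands still between calls to the robot, and variables do not carry over. Pictures are saved under pics/ and viewed, and the job is handed in when it is done.

Besides the shell and the picture viewer there is one more tool, called after "Request:" by a JSON object that holds its "op" and its "data". carry_out: Moves the arm, as the interface text tells. Its arguments: {"type":"object","properties":{"increments":{"type":"string"},"squeeze":{"type":"number"}},"required":["increments"]}

```bash
ls; mkdir -p pics; python3 - <<'E'
from bench import r
import cv2, numpy as np
s=r.read_state(); print({k:np.round(v,3) for k,v in s.items()}, r.pinch_z)
for n in ("side","top","wrist"):
    m=r.camera_model(n); print(n,np.round(m["K"],1).tolist(),np.round(m["extrinsics"],3).tolist())
    p,d=r.camera(n); cv2.imwrite(f"pics/{n}0.png",p); np.savez(f"{n}0.npz",p=p,d=d,K=m["K"],E=m["extrinsics"])
E
```

```text
pics
{'time': np.float64(0.0), 'joint_positions': array([ 1.133,  0.333, -0.065,  1.461,  0.022,  1.35 , -0.088]), 'joint_vel': array([ 0.001,  0.001, -0.   ,  0.   , -0.001,  0.001, -0.001]), 'joint_torque': array([-1.0000e-03, -6.2326e+01,  2.4000e-02, -3.8990e+01, -6.1000e-02,
        4.0000e-02,  0.0000e+00]), 'ee_pos': array([ 0.252, -0.572,  0.222]), 'eef_rot': array([ 0.838, -0.546, -0.001, -0.   ]), 'ft_force': array([-0.47 , -0.846,  0.096]), 'torque': array([-0.025, -0.028,  0.046]), 'width': np.float64(0.087)} 0.0187
side [[404.5, 0.0, 315.3], [0.0, 404.5, 199.8], [0.0, 0.0, 1.0]] [[-0.996, -0.041, 0.085, 0.473], [-0.094, 0.516, -0.851, 0.963], [-0.009, -0.855, -0.518, 0.634], [0.0, 0.0, 0.0, 1.0]]
top [[421.5, 0.0, 318.7], [0.0, 421.5, 199.8], [0.0, 0.0, 1.0]] [[-0.025, -0.99, 0.14, 0.404], [-1.0, 0.024, -0.005, 0.068], [0.002, -0.14, -0.99, 1.129], [0.0, 0.0, 0.0, 1.0]]
wrist [[309.7, 0.0, 320.1], [0.0, 309.7, 201.4], [0.0, 0.0, 1.0]] [[0.403, -0.873, -0.276, 0.327], [-0.915, -0.385, -0.119, -0.539], [-0.003, 0.3, -0.954, 0.383], [0.0, 0.0, 0.0, 1.0]]
```

View pics/top0.png

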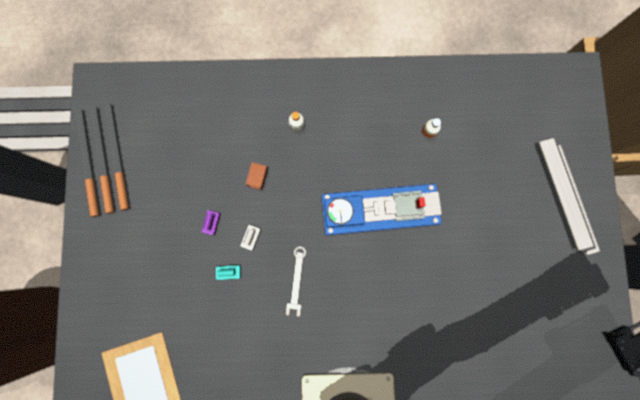

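View pics/side0.png

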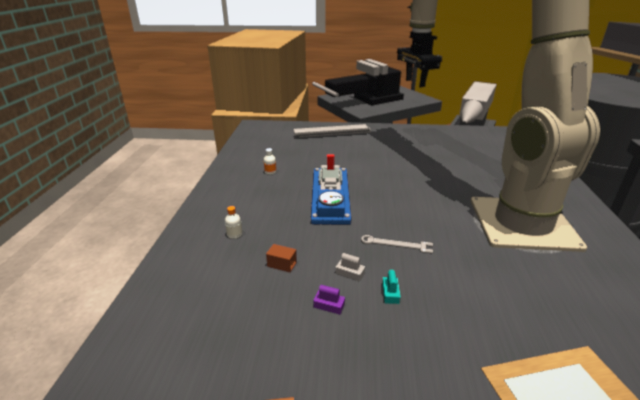

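View pics/wrist0.png

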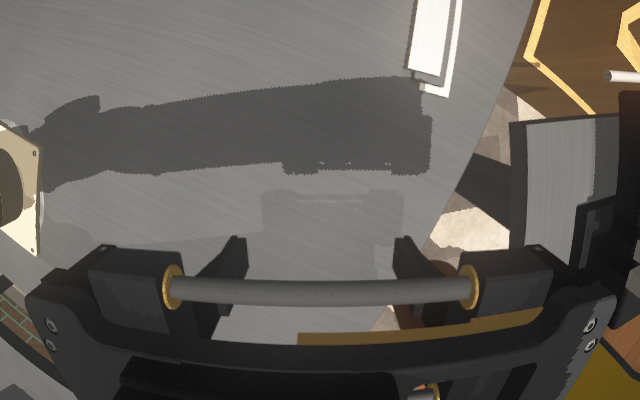

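The top view shows the gauge at (325–440, 187–235) with its dial at (341,210) and red tab at (421,202), and the grey die at (250,237). The purple and turquoise look-alikes are at (210,222) and (228,272), the offcut at (257,176), and the wrench around (297,280). Next I'll measure positions.

```bash
cat > h.py <<'E'
import numpy as np, cv2
def ray(K,E,uv):
    uv=np.atleast_2d(uv).astype(float)
    d=np.c_[(uv[:,0]-K[0,2])/K[0,0],(uv[:,1]-K[1,2])/K[1,1],np.ones(len(uv))]
    return E[:3,3], d@E[:3,:3].T
def plane(K,E,uv,z):
    o,d=ray(K,E,uv); t=(z-o[2])/d[:,2]; return o+d*t[:,None]
def fray(K,E,uv):
    uv=np.atleast_2d(uv).astype(float); a=np.c_[(uv[:,0]-K[0,2])/K[0,0],(uv[:,1]-K[1,2])/K[1,1]]
    th=np.linalg.norm(a,axis=1,keepdims=True); s=np.where(th>1e-9,np.sin(th)/np.maximum(th,1e-9),1)
    d=np.c_[a*s,np.cos(th)]; return E[:3,3], d@E[:3,:3].T
def fplane(K,E,uv,z):
    o,d=fray(K,E,uv); t=(z-o[2])/d[:,2]; return o+d*t[:,None]
def blob(mask,roi=None):
    m=mask.astype(np.uint8)
    if roi: 
        k=np.zeros_like(m); k[roi[1]:roi[3],roi[0]:roi[2]]=1; m=m*k
    n,l,s,c=cv2.connectedComponentsWithStats(m); i=1+np.argmax(s[1:,4]); return (l==i),c[i],s[i]
E
python3 - <<'E'
from h import *
z=np.load("top0.npz");p,d,K,E=[z[k] for k in "pdKE"]
c=p[165:290,195:455]; cv2.imwrite("pics/topcrop.png",cv2.resize(c,None,fx=3,fy=3,interpolation=cv2.INTER_CUBIC))
hsv=cv2.cvtColor(p,cv2.COLOR_BGR2HSV)
b,cc,s=blob((hsv[...,0]>100)&(hsv[...,0]<125)&(hsv[...,1]>120)); ys,xs=np.nonzero(b)
R=cv2.minAreaRect(np.c_[xs,ys].astype(np.float32)); print(R)
P=plane(K,E,cv2.boxPoints(R),.02); print(P.round(4)); print("gauge ctr",P.mean(0).round(4))
b,cc,s=blob((hsv[...,2]>110)&(hsv[...,1]<60),(235,215,275,258)); print(cc,s); ys,xs=np.nonzero(b)
R=cv2.minAreaRect(np.c_[xs,ys].astype(np.float32)); print(R)
P=plane(K,E,cv2.boxPoints(R),.02); print(P.round(4)); print("die",P.mean(0).round(4))
b,cc,s=blob(((hsv[...,0]<8)|(hsv[...,0]>172))&(hsv[...,1]>150),(405,185,435,220)); print("tab",cc,s,plane(K,E,cc,.09).round(4))
print(plane(K,E,[341,210],.063))
E
```

```text
((380.89666748046875, 208.91461181640625), (41.2419548034668, 116.33076477050781), 84.5596694946289)
[[ 0.5763  0.0556  0.02  ]
 [ 0.5986 -0.2548  0.02  ]
 [ 0.4885 -0.2581  0.02  ]
 [ 0.467   0.0481  0.02  ]]
gauge ctr [ 0.5326 -0.1023  0.02  ]
[249.29842932 237.05235602] [239 220  22  32 382]
((249.70091247558594, 235.81326293945312), (16.57570457458496, 29.238874435424805), 14.620874404907227)
[[0.4389 0.2764 0.02  ]
 [0.5127 0.257  0.02  ]
 [0.5005 0.2148 0.02  ]
 [0.427  0.2345 0.02  ]]
die [0.4698 0.2457 0.02  ]
tab [420.15517241 202.25862069] [417 198   8   9  58] [[ 0.5384 -0.1898  0.09  ]]
[[0.52692207 0.00630456 0.063     ]]
```

View pics/topcrop.png

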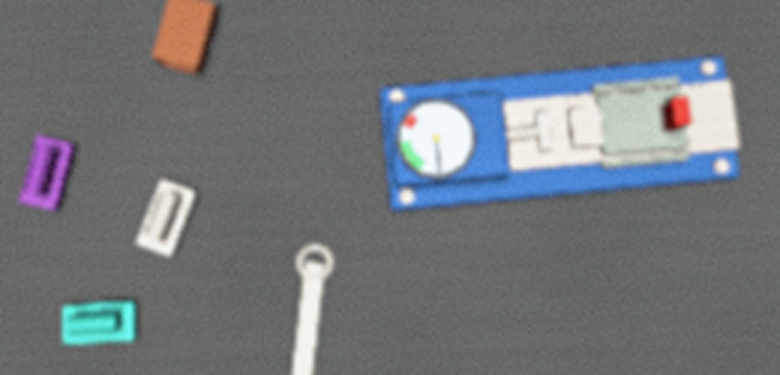

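```bash
cat > go.py <<'E'
from h import *
from bench import r
from scipy.spatial.transform import Rotation as Ro
def plan(pos,yaw_deg):
    s=r.read_state(); R=Ro.from_quat(s["eef_rot"]); 
    T=Ro.from_euler("z",yaw_deg,degrees=True)*Ro.from_euler("x",180,degrees=True)
    rv=(R.inv()*T).as_rotvec(degrees=True); sh=R.inv().apply(np.array(pos)-s["ee_pos"])
    print("t",round(float(s["time"]),2),"pos",s["ee_pos"].round(4),"turn",rv.round(2),"shift",sh.round(4),"F",s["ft_force"].round(1),"w",round(float(s["width"]),4))
E
python3 -c "
from go import *
plan([.45,-.15,.25],-86)"
```

```text
t 0.15 pos [ 0.2517 -0.5718  0.2219] turn [1.000e-02 6.000e-02 1.976e+01] shift [-0.3061 -0.3514 -0.0277] F [ 0.2 -1.2  0.9] w 0.0868
```

Request:
{"op": "carry_out", "data": {"increments": "0 0 10 -0.05 -0.058 -0.005 0.087; 0 0 20 -0.1 -0.115 -0.01 0.087; 0 0 20 -0.15 -0.172 -0.015 0.087; 0 0 20 -0.2 -0.23 -0.02 0.087; 0 0 20 -0.25 -0.287 -0.025 0.087"}}

```text
time: 0.78
ee_pos: [0.3849, -0.2877, 0.2428]
eef_rot: [0.73, -0.683, -0.0, -0.0]
ft_force: [0.9, -0.8, 0.2]
width: 0.0869
```

```bash
python3 -c "
from go import *
plan([.45,-.15,.25],-86)"
```

```text
t 0.78 pos [ 0.3849 -0.2877  0.2428] turn [ 0.02  0.04 -0.23] shift [-0.1332 -0.074  -0.0072] F [ 0.9 -0.8  0.2] w 0.0869
```

Request:
{"op": "carry_out", "data": {"increments": "0 0 0 -0.045 -0.025 -0.002 0.087; 0 0 0 -0.09 -0.05 -0.005 0.087; 0 0 0 -0.133 -0.074 -0.007 0.087; 0 0 0 -0.133 -0.074 -0.007 0.087; 0 0 0 -0.133 -0.074 -0.007 0.087"}}

```text
time: 1.4
ee_pos: [0.4496, -0.1508, 0.2495]
eef_rot: [0.73, -0.684, -0.001, 0.0]
ft_force: [0.2, -1.4, 0.3]
width: 0.0869
```

```bash
python3 - <<'E'
from go import *
m=r.camera_model("wrist"); p,d=r.camera("wrist"); cv2.imwrite("pics/w1.png",p); np.savez("w1.npz",p=p,d=d,K=m["K"],E=m["extrinsics"])
s=r.read_state(); print(s["ee_pos"],s["time"])
E
```

```text
[ 0.44944519 -0.15129562  0.24955866] 1.45
```

View pics/w1.png

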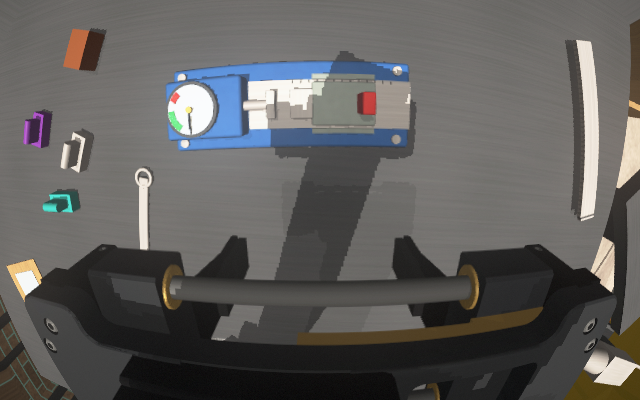

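The wrist view shows the dial at (189,109), the red tab at (368,103), the anvil at (270,103) and the die at (75,150). I'll work out positions by projecting through the depth.

```bash
cat >> h.py <<'E'
def fcloud(K,E,d):
    h,w=d.shape; u,v=np.meshgrid(np.arange(w),np.arange(h)); uv=np.c_[u.ravel(),v.ravel()]
    o,dr=fray(K,np.eye(4),uv); c=np.where(dr[:,2:]>.05,dr/np.maximum(dr[:,2:],.05),np.nan)*d.reshape(-1,1)
    return (c@E[:3,:3].T+E[:3,3]).reshape(h,w,3)
E
python3 - <<'E'
from h import *
z=np.load("w1.npz");p,d,K,E=[z[k] for k in "pdKE"]
C=fcloud(K,E,d); hsv=cv2.cvtColor(p,cv2.COLOR_BGR2HSV); Z=C[...,2]
print("table z",C[20:40,300:400].reshape(-1,3).mean(0))
b,cc,s=blob(((hsv[...,0]<8)|(hsv[...,0]>172))&(hsv[...,1]>150),(340,80,400,130)); Q=C[b&(Z>.088)]
print("tab top",cc,s,len(Q),Q.mean(0).round(4),Q.min(0).round(4),Q.max(0).round(4), "fixed",fplane(K,E,cc,.095).round(4))
# dial white disk
wm=(hsv[...,2]>150)&(hsv[...,1]<60)
b,cc,s=blob((Z>.056)&(Z<.072)&(np.arange(640)[None]<250)&(np.arange(640)[None]>150)&(np.arange(400)[:,None]<160)); Q=C[b]
print("dial",cc,s,Q.mean(0).round(4),np.median(Q[:,2]))
cn,_=cv2.findContours(b.astype(np.uint8),0,2); c=max(cn,key=len)[:,0]; P=fplane(K,E,c,.063)
(e,ax,an)=cv2.minEnclosingCircle((P[:,:2]*1000).astype(np.float32))[0:1]+(0,0); print("dialcirc",e)
# base outline
bm=(hsv[...,0]>100)&(hsv[...,0]<125)&(hsv[...,1]>120); b,cc,s=blob(bm); 
q=C[b&(Z>.01)&(Z<.03)]; R=cv2.minAreaRect((q[:,:2]*1000).astype(np.float32)); print("base",R)
# bed / carriage
# die by depth
roi=np.zeros_like(b); roi[120:180,50:100]=1
b,cc,s=blob(roi.astype(bool)&(Z>.010)&(hsv[...,1]<80)); q=C[b]; R=cv2.minAreaRect((q[:,:2]*1000).astype(np.float32)); print("die all",R,q[:,2].max())
t=q[q[:,2]>.035]; print("rib",len(t),cv2.minAreaRect((t[:,:2]*1000).astype(np.float32)))
E
```

```text
table z [ 0.63984895 -0.1769813   0.00149929]
tab top [368.79636364 102.52363636] [363  92  13  23 275] 275 [ 0.5403 -0.1942  0.0958] [ 0.5289 -0.2011  0.0926] [ 0.5514 -0.1461  0.411 ] fixed [[ 0.5403 -0.1943  0.095 ]]
dial [191.47896996 109.08111588] [ 165   81   54   57 2330] [0.5258 0.006  0.0624] 0.0623718281615116
dialcirc (524.9281616210938, 6.044066905975342)
base ((533.68701171875, -102.98611450195312), (108.10868835449219, 306.1828918457031), 4.078427791595459)
die all ((512.970703125, 62.53045654296875), (66.5191421508789, 413.8079833984375), 14.400766372680664) 0.41096389548527557
rib 308 ((507.5629577636719, 57.25067138671875), (39.88740158081055, 407.8207702636719), 12.496487617492676)
```

```bash
python3 -c "
from go import *
plan([.5402,-.194,.056],-85.85)"
```

```text
t 1.45 pos [ 0.4494 -0.1513  0.2496] turn [ 0.06  0.03 -0.47] shift [ 0.0485 -0.088   0.1934] F [ 0.2 -0.4  0.6] w 0.0871
```

Request:
{"op": "carry_out", "data": {"increments": "0 0 0 0.025 -0.045 0.025 0.06; 0 0 -0.5 0.0485 -0.088 0.05 0.06; 0 0 -0.5 0.0485 -0.088 0.1 0.06; 0 0 -0.5 0.0485 -0.088 0.15 0.06; 0 0 -0.5 0.0485 -0.088 0.193 0.06"}}

```text
time: 2.08
ee_pos: [0.5388, -0.1957, 0.0541]
eef_rot: [0.732, -0.682, -0.001, 0.001]
ft_force: [0.1, -0.2, -0.1]
width: 0.0608
```

```bash
python3 - <<'E'
from go import *
plan([.5402,-.194,.056],-85.85)
m=r.camera_model("wrist"); p,d=r.camera("wrist"); cv2.imwrite("pics/w2.png",p)
E
```

```text
t 2.08 pos [ 0.5388 -0.1957  0.0541] turn [ 0.15  0.03 -0.12] shift [-0.0016 -0.0015 -0.0019] F [ 0.1 -0.2 -0.1] w 0.0608
```

View pics/w2.png

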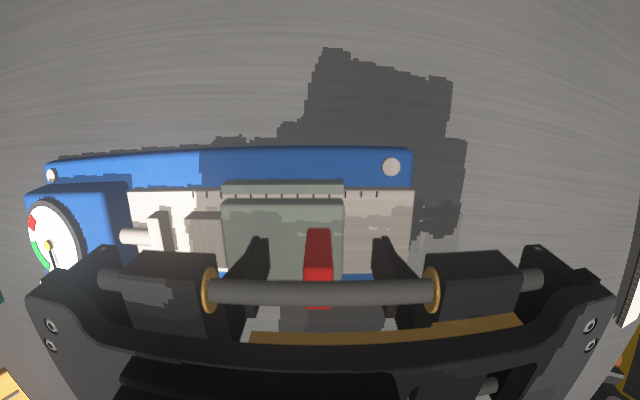

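The red tab at (318,265) is centred between the fingers, so I'll grip it.

Request:
{"op": "carry_out", "data": {"increments": "0 0 0 -0.0015 -0.001 -0.002 0.005; 0 0 0 -0.0015 -0.001 -0.002 0.005; 0 0 0 -0.0015 -0.001 -0.002 0.005; 0 0 0 -0.0015 -0.001 -0.002 0.005; 0 0 0 -0.0015 -0.001 -0.002 0.005", "squeeze": 20}}

```text
time: 2.75
ee_pos: [0.5369, -0.1932, 0.0513]
eef_rot: [0.732, -0.682, -0.004, 0.002]
ft_force: [0.6, -0.4, -0.1]
width: 0.0179
```

Request:
{"op": "carry_out", "data": {"increments": "0 0 0 0 -0.002 -0.003 0.005; 0 0 0 0 -0.003 -0.004 0.005; 0 0 0 0 -0.003 -0.004 0.005; 0 0 0 0 -0.003 -0.004 0.005; 0 0 0 0 -0.003 -0.004 0.005"}}

```text
time: 3.38
ee_pos: [0.5369, -0.1937, 0.0525]
eef_rot: [0.731, -0.682, -0.006, 0.004]
ft_force: [-1.9, -5.2, -24.5]
width: 0.0142
```

```bash
python3 - <<'E'
from go import *
plan([.5402,-.194,.056],-85.85)
E
```

```text
t 3.38 pos [ 0.5369 -0.1937  0.0525] turn [ 0.84  0.23 -0.16] shift [ 0.0005 -0.0032 -0.0035] F [ -1.9  -5.2 -24.5] w 0.0142
```

Request:
{"op": "carry_out", "data": {"increments": "0 0 0 0.005 0 0.001 0.005; 0 0 0 0.015 0 0.001 0.005; 0 0 0 0.025 0 0.001 0.005; 0 0 0 0.034 0 0.001 0.005; 0 0 0 0.040 0 0.001 0.005"}}

```text
time: 4.0
ee_pos: [0.5397, -0.2322, 0.0523]
eef_rot: [0.732, -0.682, -0.007, 0.004]
ft_force: [-7.4, 6.0, 4.5]
width: 0.0138
```

```bash
python3 - <<'E'
from go import *
plan([.5402,-.194,.056],-85.85)
m=r.camera_model("wrist"); p,d=r.camera("wrist"); cv2.imwrite("pics/w3.png",p)
E
```

```text
t 4.0 pos [ 0.5397 -0.2322  0.0523] turn [ 0.89  0.34 -0.09] shift [-0.0381 -0.0031 -0.0036] F [-7.4  6.   4.5] w 0.0138
```

View pics/w3.png

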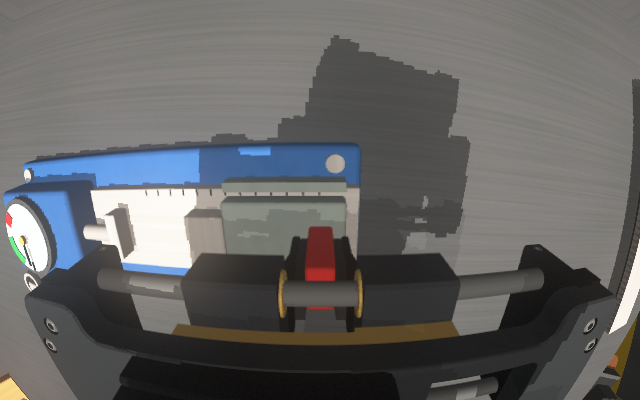

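The jaw is open: the gap now spans (130–187, 235). I'll release it and rise.

Request:
{"op": "carry_out", "data": {"increments": "0 0 0 0 0 0 0.06; 0 0 0 0 0 0 0.06; 0 0 0 0 0 0 0.06; 0 0 0 0 0 -0.05 0.06; 0 0 0 0 0 -0.11 0.06"}}

```text
time: 4.68
ee_pos: [0.5409, -0.2332, 0.1628]
eef_rot: [0.732, -0.682, -0.008, 0.004]
ft_force: [1.5, -0.0, -0.4]
width: 0.0553
```

```bash
python3 - <<'E'
from go import *
plan([.40,.22,.22],-104.6)
z=np.load("w1.npz");p,d,K,E=[z[k] for k in "pdKE"]
C=fcloud(K,E,d); hsv=cv2.cvtColor(p,cv2.COLOR_BGR2HSV); Z=C[...,2]
ok=(Z<.06)&np.isfinite(Z); roi=np.zeros_like(ok); roi[125:178,55:100]=1
b,cc,s=blob(roi&ok&(Z>.012)&(hsv[...,1]<80)); q=C[b]; print("die",cv2.minAreaRect((q[:,:2]*1000).astype(np.float32)),q[:,2].max(),len(q))
t=q[q[:,2]>.035]; print("rib",len(t),cv2.minAreaRect((t[:,:2]*1000).astype(np.float32)))
E
```

```text
t 4.67 pos [ 0.5409 -0.2332  0.1628] turn [ 1.02  0.22 18.63] shift [-0.4624  0.1096 -0.0523] F [ 1.5 -0.  -0.4] w 0.0553
die ((466.32568359375, 242.50120544433594), (32.85940933227539, 61.234031677246094), 69.41326904296875) 0.05365924685468709 779
rib 298 ((465.794189453125, 242.08816528320312), (16.06529998779297, 41.770416259765625), 69.35796356201172)
```

Request:
{"op": "carry_out", "data": {"increments": "0.5 0 9 -0.06 0.014 -0.01 0.06; 1 0 19 -0.12 0.028 -0.02 0.06; 1 0 22 -0.18 0.042 -0.03 0.06; 1 0 22 -0.24 0.058 -0.04 0.06; 1 0 22 -0.30 0.072 -0.045 0.06"}}

```text
time: 5.3
ee_pos: [0.4482, 0.0626, 0.2119]
eef_rot: [-0.588, 0.809, 0.001, 0.002]
ft_force: [1.3, 0.2, 0.8]
width: 0.0597
```

```bash
python3 - <<'E'
from go import *
plan([.395,.225,.2],-108)
E
```

```text
t 5.3 pos [0.4482 0.0626 0.2119] turn [-0.05  0.19  0.03] shift [-0.1381  0.1008  0.0123] F [1.3 0.2 0.8] w 0.0597
```

Request:
{"op": "carry_out", "data": {"increments": "0 0 0 -0.045 0.033 0.004 0.06; 0 0 0 -0.09 0.066 0.008 0.06; 0 0 0 -0.138 0.101 0.012 0.06; 0 0 0 -0.138 0.101 0.012 0.06; 0 0 0 -0.138 0.101 0.012 0.06"}}

```text
time: 5.92
ee_pos: [0.395, 0.2247, 0.2004]
eef_rot: [-0.588, 0.809, 0.0, 0.002]
ft_force: [0.9, -0.8, -1.3]
width: 0.06
```

```bash
python3 - <<'E'
from go import *
m=r.camera_model("wrist"); p,d=r.camera("wrist"); cv2.imwrite("pics/w4.png",p); np.savez("w4.npz",p=p,d=d,K=m["K"],E=m["extrinsics"])
K,E=m["K"],m["extrinsics"]
C=fcloud(K,E,d); hsv=cv2.cvtColor(p,cv2.COLOR_BGR2HSV); Z=C[...,2]
ok=(Z<.06)&np.isfinite(Z)&(np.hypot(C[...,0]-.467,C[...,1]-.243)<.06)
b,cc,s=blob(ok&(Z>.012)&(hsv[...,1]<80)); q=C[b]; print(cc,s,"die",cv2.minAreaRect((q[:,:2]*1000).astype(np.float32)),q[:,2].max(),len(q))
t=q[q[:,2]>.035]; print("rib",len(t),cv2.minAreaRect((t[:,:2]*1000).astype(np.float32)))
plan([.467,.243,.026],-110.6)
E
```

```text
[283.97343454 125.88172043] [ 269   99   32   55 1581] die ((465.9997253417969, 243.66177368164062), (32.745201110839844, 60.548282623291016), 69.1401138305664) 0.05353128834738874 1581
rib 647 ((466.426513671875, 243.83180236816406), (16.959684371948242, 40.305908203125), 70.67581939697266)
t 5.97 pos [0.3952 0.2241 0.2003] turn [-0.06  0.18  2.56] shift [-0.0396 -0.0622  0.1745] F [-0.3  0.3  0.7] w 0.0599
```

View pics/w4.png

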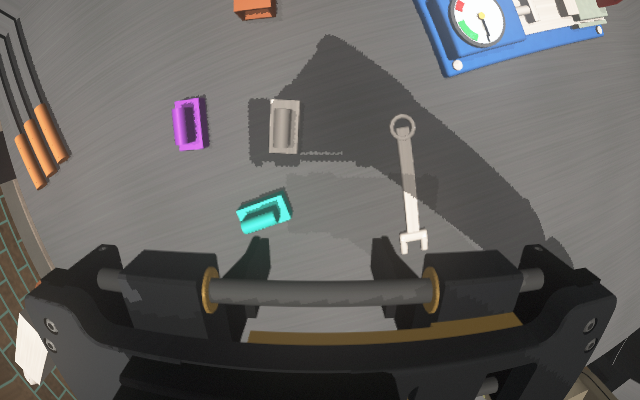

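```bash
python3 - <<'E'
from go import *
plan([.4662,.2437,.027],-110.2)
E
```

```text
t 5.97 pos [0.3952 0.2241 0.2003] turn [-0.07  0.18  2.16] shift [-0.0401 -0.0612  0.1735] F [-0.3  0.3  0.7] w 0.0599
```

Request:
{"op": "carry_out", "data": {"increments": "0 0 1 -0.025 -0.038 0.03 0.05; 0 0 2.2 -0.040 -0.061 0.06 0.05; 0 0.2 2.2 -0.040 -0.061 0.1 0.05; 0 0.2 2.2 -0.040 -0.061 0.14 0.05; 0 0.2 2.2 -0.040 -0.061 0.165 0.05"}}

```text
time: 6.6
ee_pos: [0.466, 0.2417, 0.0335]
eef_rot: [-0.571, 0.821, -0.001, -0.001]
ft_force: [1.1, 0.3, 0.8]
width: 0.0503
```

```bash
python3 - <<'E'
from go import *
plan([.4662,.2437,.0265],-110.2)
m=r.camera_model("wrist"); p,d=r.camera("wrist"); cv2.imwrite("pics/w5.png",p)
E
```

```text
t 6.6 pos [0.466  0.2417 0.0335] turn [-0.02 -0.15 -0.17] shift [-0.002   0.0005  0.007 ] F [1.1 0.3 0.8] w 0.0503
```

View pics/w5.png

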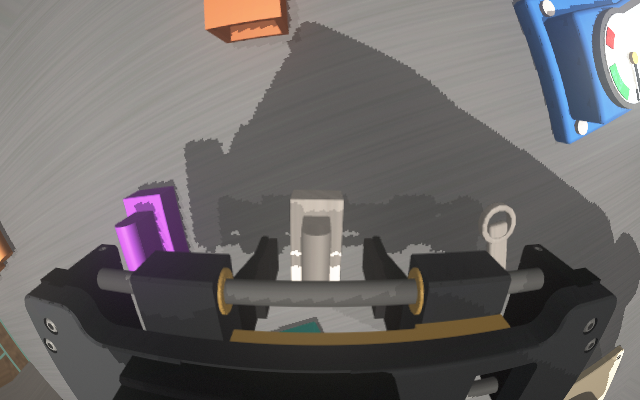

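The rib at (317,245) is between the fingers and square to them. I'll lower and close.

Request:
{"op": "carry_out", "data": {"increments": "0 0 0 -0.0015 0 0.004 0.04; 0 0 0 -0.002 0 0.0065 0.005; 0 0 0 -0.002 0 0.0065 0.005; 0 0 0 -0.002 0 0.0065 0.005; 0 0 0 -0.002 0 0.0065 0.005", "squeeze": 30}}

```text
time: 7.28
ee_pos: [0.4658, 0.2433, 0.0253]
eef_rot: [-0.571, 0.821, -0.001, -0.002]
ft_force: [-0.4, 0.4, 4.7]
width: 0.0156
```

Request:
{"op": "carry_out", "data": {"increments": "0 0 0 0 0 0 0.005; 0 0 0 0 0 0 0.005; 0 0 0 0 0 -0.01 0.005; 0 0 0 0 0 -0.04 0.005; 0 0 0 0 0 -0.08 0.005", "squeeze": 40}}

```text
time: 7.9
ee_pos: [0.4648, 0.2427, 0.1054]
eef_rot: [-0.571, 0.821, -0.0, -0.003]
ft_force: [0.6, -0.1, -4.8]
width: 0.0156
```

```bash
python3 - <<'E'
from go import *
plan([.45,.10,.15],-85.85)
m=r.camera_model("wrist"); p,d=r.camera("wrist"); cv2.imwrite("pics/w6.png",p)
E
```

```text
t 7.9 pos [0.4648 0.2427 0.1054] turn [  0.26  -0.3  -24.51] shift [ 0.1392 -0.0356 -0.0439] F [ 0.6 -0.1 -4.8] w 0.0156
```

View pics/w6.png

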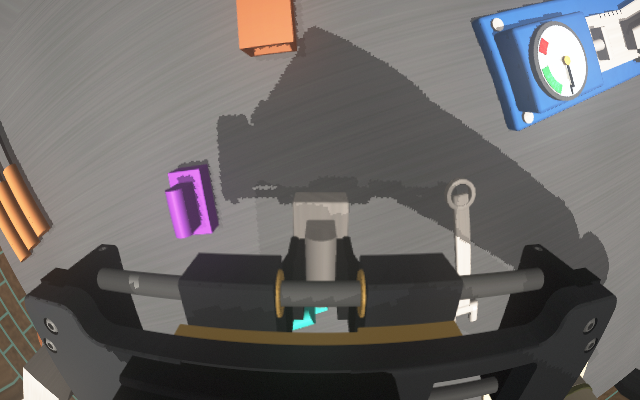

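The die is held: about 4.8 N of added weight at 15.6 mm opening. Next I'll carry it to above the bed.

```bash
python3 - <<'E'
from go import *
plan([.5345,-.1197,.14],-85.85)
E
```

```text
t 7.95 pos [0.4676 0.2445 0.1115] turn [-1.30e-01 -2.00e-02 -2.45e+01] shift [ 0.3182 -0.1895 -0.0281] F [3.1 2.2 0.3] w 0.0156
```

Request:
{"op": "carry_out", "data": {"increments": "0 0 -5 0.04 -0.024 -0.02 0.005; 0 0 -10 0.09 -0.054 -0.03 0.005; 0 0 -15 0.14 -0.083 -0.03 0.005; 0 0 -20 0.19 -0.113 -0.03 0.005; 0 0 -24.5 0.24 -0.143 -0.03 0.005"}}

```text
time: 8.57
ee_pos: [0.5177, -0.0321, 0.1419]
eef_rot: [0.733, -0.68, 0.001, -0.0]
ft_force: [1.1, 0.7, -5.2]
width: 0.0159
```

```bash
python3 - <<'E'
from go import *
plan([.5345,-.1197,.14],-85.85)
E
```

```text
t 8.57 pos [ 0.5177 -0.0321  0.1419] turn [-0.1  -0.05  0.16] shift [ 0.0886 -0.0101  0.002 ] F [ 1.1  0.7 -5.2] w 0.0159
```

Request:
{"op": "carry_out", "data": {"increments": "0 0 0 0.04 -0.005 0 0.005; 0 0 0.2 0.08 -0.009 0.001 0.005; 0 0 0.2 0.0885 -0.010 0.002 0.005; 0 0 0.2 0.0885 -0.010 0.002 0.005; 0 0 0.2 0.0885 -0.010 0.002 0.005"}}

```text
time: 9.2
ee_pos: [0.5342, -0.1179, 0.1399]
eef_rot: [0.733, -0.681, 0.001, -0.0]
ft_force: [0.6, 0.5, -6.5]
width: 0.0158
```

```bash
python3 - <<'E'
from go import *
plan([.5345,-.1197,.0565],-85.85)
m=r.camera_model("wrist"); p,d=r.camera("wrist"); cv2.imwrite("pics/w7.png",p); np.savez("w7.npz",p=p,d=d,K=m["K"],E=m["extrinsics"])
p,d=r.camera("side"); cv2.imwrite("pics/s7.png",cv2.resize(p[120:250,230:430],None,fx=4,fy=4,interpolation=2))
m=r.camera_model("side");np.savez("s7.npz",p=p,d=d,K=m["K"],E=m["extrinsics"])
E
```

```text
t 9.2 pos [ 0.5342 -0.1179  0.1399] turn [-0.08 -0.01  0.08] shift [ 0.0018 -0.      0.0834] F [ 0.6  0.5 -6.5] w 0.0158
```

View pics/w7.png

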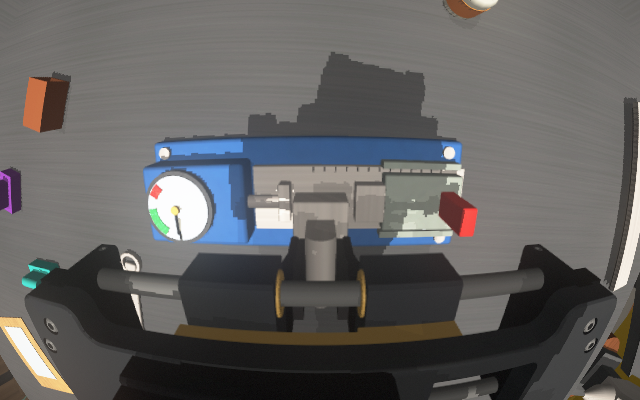

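View pics/s7.png

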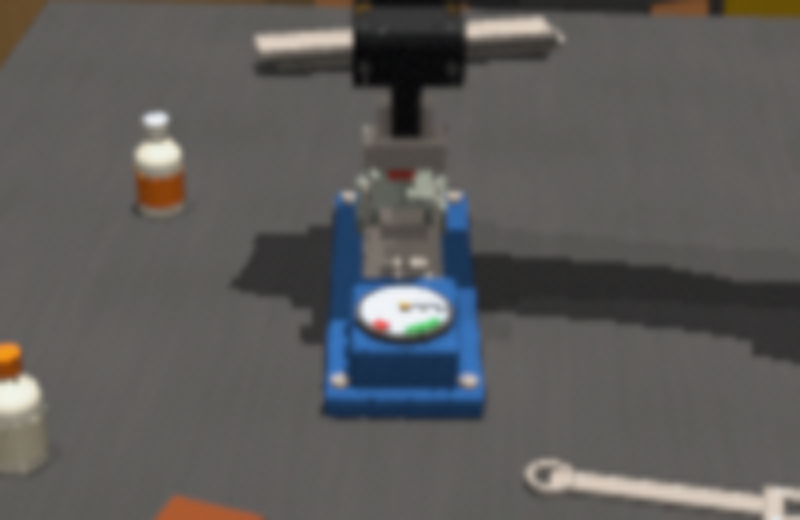

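The die, at (320,215), hangs between the anvil at (285,200) and the jaw at (368,200). I'll check the gap in gauge coordinates.

```bash
python3 - <<'E'
from h import *
z=np.load("w7.npz");p,d,K,E=[z[k] for k in "pdKE"]
C=fcloud(K,E,d); Z=C[...,2]
O=np.array([.5327,-.0938]);a=np.deg2rad(4.15);gx=np.array([np.cos(a),np.sin(a)]);gy=np.array([-np.sin(a),np.cos(a)])
G=np.dstack([(C[...,:2]-O)@gx,(C[...,:2]-O)@gy,Z])
for row in (185,190):
    print(row,[(c,*(G[row,c]*1000).round(0).astype(int)) for c in range(270,392,3)])
b=(Z>.044)&(Z<.055)&(abs(G[...,0])<.03)
for lo,hi in ((-.01,.02),(-.15,-.04)):
    m=b&(G[...,1]>lo)&(G[...,1]<hi); q=G[m]; print(len(q),np.percentile(q[:,1],[2,50,98]).round(4),np.percentile(q[:,0],[2,50,98]).round(4))
hsv=cv2.cvtColor(p,cv2.COLOR_BGR2HSV)
m=((hsv[...,0]<8)|(hsv[...,0]>172))&(hsv[...,1]>150)&(Z>.09)&(Z<.1); q=G[m]; print("tab",len(q),q.mean(0))
# die in hand
m=(Z>.12)&(Z<.15)&(abs(G[...,0]-.02)<.04)&(hsv[...,1]<60)&(abs(G[...,1]+.025)<.03); q=G[m]; print("die foot",len(q),np.percentile(q,[2,98],axis=0).round(4))
E
```

```text
185 [(270, np.int64(12), np.int64(21), np.int64(29)), (273, np.int64(12), np.int64(19), np.int64(29)), (276, np.int64(13), np.int64(16), np.int64(30)), (279, np.int64(17), np.int64(11), np.int64(46)), (282, np.int64(17), np.int64(8), np.int64(47)), (285, np.int64(17), np.int64(5), np.int64(47)), (288, np.int64(17), np.int64(3), np.int64(47)), (291, np.int64(14), np.int64(1), np.int64(35)), (294, np.int64(12), np.int64(-1), np.int64(29)), (297, np.int64(13), np.int64(-3), np.int64(30)), (300, np.int64(12), np.int64(-6), np.int64(29)), (303, np.int64(12), np.int64(-9), np.int64(29)), (306, np.int64(12), np.int64(-12), np.int64(29)), (309, np.int64(13), np.int64(-14), np.int64(30)), (312, np.int64(12), np.int64(-17), np.int64(29)), (315, np.int64(13), np.int64(-20), np.int64(30)), (318, np.int64(12), np.int64(-23), np.int64(30)), (321, np.int64(12), np.int64(-25), np.int64(30)), (324, np.int64(13), np.int64(-28), np.int64(30)), (327, np.int64(12), np.int64(-31), np.int64(29)), (330, np.int64(12), np.int64(-33), np.int64(30)), (333, np.int64(12), np.int64(-36), np.int64(30)), (336, np.in
[... 2478 characters left out ...]
nt64(-61), np.int64(47)), (366, np.int64(13), np.int64(-64), np.int64(48)), (369, np.int64(13), np.int64(-66), np.int64(48)), (372, np.int64(13), np.int64(-69), np.int64(47)), (375, np.int64(13), np.int64(-72), np.int64(48)), (378, np.int64(13), np.int64(-74), np.int64(47)), (381, np.int64(13), np.int64(-77), np.int64(47)), (384, np.int64(13), np.int64(-80), np.int64(47)), (387, np.int64(13), np.int64(-82), np.int64(47)), (390, np.int64(12), np.int64(-85), np.int64(45))]
501 [0.0023 0.0078 0.0188] [-0.016   0.0009  0.0169]
4586 [-0.1448 -0.1007 -0.0568] [-0.024   0.0024  0.025 ]
tab 407 [ 0.00095415 -0.13909229  0.09437903]
die foot 2312 [[ 0.0087 -0.0402  0.1223]
 [ 0.0301 -0.0093  0.1491]]
```

The gap runs from y ≈ +1.5 to −55.5 mm and the die foot from −9 to −40 mm, so it fits. Lowering now.

Request:
{"op": "carry_out", "data": {"increments": "0 0 0 0.002 0 0.02 0.005; 0 0 0 0.002 0 0.04 0.005; 0 0 0 0.002 0 0.06 0.005; 0 0 0 0.002 0 0.072 0.005; 0 0 0 0.002 0 0.077 0.005"}}

```text
time: 9.93
ee_pos: [0.5345, -0.1197, 0.0627]
eef_rot: [0.733, -0.68, 0.0, -0.0]
ft_force: [-0.3, 0.3, -5.9]
width: 0.0156
```

```bash
python3 - <<'E'
from go import *
plan([.5345,-.1197,.0555],-85.85)
m=r.camera_model("wrist"); p,d=r.camera("wrist"); cv2.imwrite("pics/w8.png",p)
E
```

```text
t 9.93 pos [ 0.5345 -0.1197  0.0627] turn [-0.07 -0.01  0.12] shift [ 0.     -0.      0.0072] F [-0.3  0.3 -5.9] w 0.0156
```

View pics/w8.png

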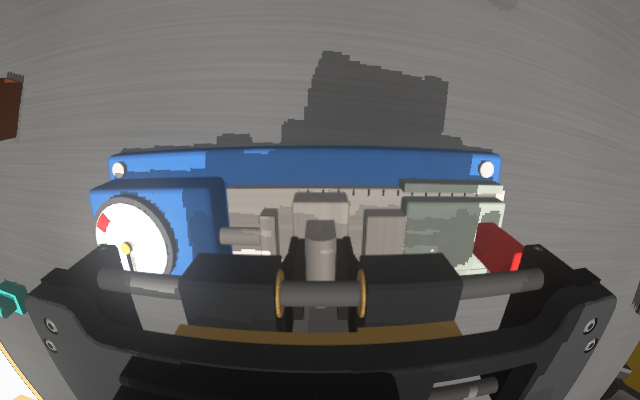

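The foot, at (293–349, 195), is clear of both the anvil (275) and the jaw (365). I'll lower the last 7 mm.

Request:
{"op": "carry_out", "data": {"increments": "0 0 0 0 0 0.002 0.005; 0 0 0 0 0 0.004 0.005; 0 0 0 0 0 0.006 0.005; 0 0 0 0 0 0.0075 0.005; 0 0 0 0 0 0.0075 0.005"}}

```text
time: 10.6
ee_pos: [0.5346, -0.1198, 0.0553]
eef_rot: [0.733, -0.68, 0.001, -0.0]
ft_force: [-1.6, 1.2, -0.5]
width: 0.0157
```

The force reading shows the die resting on the bed. Releasing and rising.

Request:
{"op": "carry_out", "data": {"increments": "0 0 0 0 0 0 0.03; 0 0 0 0 0 0 0.04; 0 0 0 0 0 0 0.04; 0 0 0 0 0 -0.02 0.04; 0 0 0 0 0 -0.06 0.05"}}

```text
time: 11.22
ee_pos: [0.5334, -0.1197, 0.1147]
eef_rot: [0.733, -0.68, -0.001, 0.0]
ft_force: [0.7, -0.6, 1.0]
width: 0.0442
```

```bash
python3 - <<'E'
from go import *
plan([.45,-.15,.24],-85.85)
E
```

```text
t 11.22 pos [ 0.5334 -0.1197  0.1147] turn [0.1  0.03 0.11] shift [ 0.024   0.0856 -0.1252] F [ 0.7 -0.6  1. ] w 0.0442
```

Request:
{"op": "carry_out", "data": {"increments": "0 0 0 0 0 -0.05 0.06; 0 0 0 0.01 0.03 -0.1 0.06; 0 0 0 0.024 0.07 -0.125 0.06; 0 0 0 0.024 0.086 -0.125 0.06; 0 0 0 0.024 0.086 -0.125 0.06"}}

```text
time: 11.85
ee_pos: [0.4491, -0.1499, 0.2395]
eef_rot: [0.733, -0.681, -0.001, 0.0]
ft_force: [0.3, 0.1, -0.2]
width: 0.0597
```

```bash
cat > look.py <<'E'
from go import *
import sys
n=sys.argv[1]
m=r.camera_model("wrist"); p,d=r.camera("wrist"); cv2.imwrite(f"pics/{n}.png",p); K,E=m["K"],m["extrinsics"]
np.savez(n+".npz",p=p,d=d,K=K,E=E)
C=fcloud(K,E,d); Z=C[...,2]; hsv=cv2.cvtColor(p,cv2.COLOR_BGR2HSV)
O=np.array([.5327,-.0938]);a=np.deg2rad(4.15);gx=np.array([np.cos(a),np.sin(a)]);gy=np.array([-np.sin(a),np.cos(a)])
G=np.dstack([(C[...,:2]-O)@gx,(C[...,:2]-O)@gy,Z]); X,Y=G[...,0],G[...,1]
m=(Z>.072)&(Z<.09)&(abs(X)<.03)&(Y>-.065)&(Y<0); q=G[m]; print("rib",len(q),cv2.minAreaRect((q[:,:2]*1000).astype(np.float32)))
m=(Z>.0495)&(Z<.09)&(abs(X)<.045)&(Y>-.065)&(Y<.004); q=G[m]; print("die",len(q),cv2.minAreaRect((q[:,:2]*1000).astype(np.float32)),q[:,2].max())
m=((hsv[...,0]<8)|(hsv[...,0]>172))&(hsv[...,1]>150)&(Z>.09)&(Z<.1); q=G[m]; print("tab",len(q),q.mean(0), C[m].mean(0))
# needle: dark pixels on the dial within 24 mm of the centre
D=np.array([0,.1]); rr=np.hypot(X-0,Y-.0995)
w=(Z>.055)&(Z<.075)&(rr<.0235)&(rr>.008)&(hsv[...,2]<90)&(hsv[...,1]<120); q=G[w]
if len(q): 
    v=q[:,:2].mean(0)-[0,.0995]; print("needle",len(q),v, "angle cw from -x", np.arctan2(v[1],-v[0]))
s=r.read_state(); print("t",s["time"],s["ee_pos"].round(4),s["ft_force"].round(1))
x=p[60:160,140:420]; cv2.imwrite(f"pics/{n}c.png",cv2.resize(x,None,fx=2.8,fy=2.8,interpolation=2))
E
python3 look.py w9
```

```text
rib 578 ((0.10825157165527344, -26.370269775390625), (15.437686920166016, 39.60886001586914), 88.83415985107422)
die 1479 ((0.4037590026855469, -35.14726257324219), (49.32726287841797, 59.09793472290039), 89.4584732055664) 0.08342002175114349
tab 267 [-1.28933634e-04 -1.39168792e-01  9.45965121e-02] [ 0.54264275 -0.23261322  0.09459651]
t 11.9 [ 0.4497 -0.1494  0.2391] [ 0.3 -0.4 -0.1]
```

View pics/w9.png

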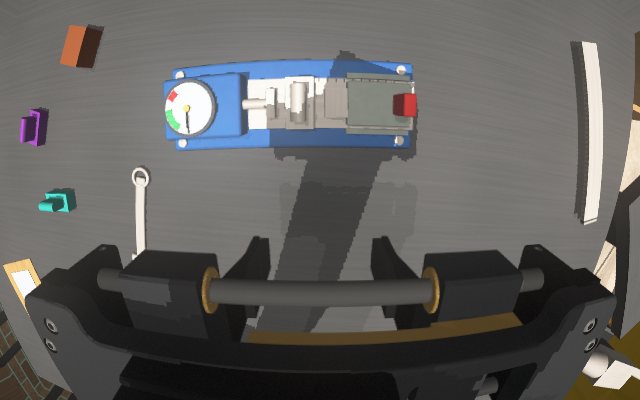

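The die stands upright at y ≈ −26 mm, centred and squared to about 1°. The needle points to −x, at (188,133). Next I'll grip the tab again.

```bash
python3 - <<'E'
from go import *
plan([.5416,-.2325,.057],-85.85)
E
```

```text
t 11.9 pos [ 0.4497 -0.1494  0.2391] turn [0.12 0.05 0.14] shift [ 0.0899 -0.0858  0.1819] F [ 0.3 -0.4 -0.1] w 0.0601
```

Request:
{"op": "carry_out", "data": {"increments": "0 0 0 0.045 -0.043 0.01 0.05; 0 0 0 0.09 -0.086 0.03 0.05; 0 0 0 0.09 -0.086 0.08 0.05; 0 0 0 0.09 -0.086 0.13 0.05; 0 0 0 0.09 -0.086 0.178 0.05"}}

```text
time: 12.52
ee_pos: [0.542, -0.2313, 0.0573]
eef_rot: [0.734, -0.68, -0.002, 0.001]
ft_force: [0.2, -0.6, -0.4]
width: 0.0501
```

```bash
python3 - <<'E'
from go import *
plan([.5416,-.2325,.057],-85.85)
E
```

```text
t 12.53 pos [ 0.542  -0.2313  0.0573] turn [0.23 0.13 0.21] shift [0.0011 0.0005 0.0003] F [ 0.2 -0.6 -0.4] w 0.0501
```

Request:
{"op": "carry_out", "data": {"increments": "0 0 0 0.001 0 0 0.03; 0 0 0 0.001 0 0 0.012; 0 0 0 0.001 0 0 0.005; 0 0 0 0.001 0 0 0.005; 0 0 0 0.001 0 0 0.005", "squeeze": 20}}

```text
time: 13.15
ee_pos: [0.5429, -0.2327, 0.0587]
eef_rot: [0.733, -0.68, -0.001, 0.0]
ft_force: [0.1, -0.6, 4.8]
width: 0.0135
```

Request:
{"op": "carry_out", "data": {"increments": "0 0 0 0 0 0 0.005; 0 0 0 0 0 0 0.005; 0 0 0 0 0 0 0.005; 0 0 0 0 0 0 0.005; 0 0 0 0 0 0 0.005"}}

```text
time: 13.78
ee_pos: [0.5429, -0.2327, 0.0587]
eef_rot: [0.733, -0.68, -0.001, 0.0]
ft_force: [0.7, 0.5, 0.8]
width: 0.0141
```

```bash
python3 - <<'E'
from go import *
plan([.5416,-.2325,.057],-85.85)
E
```

```text
t 13.78 pos [ 0.5429 -0.2327  0.0587] turn [0.12 0.08 0.2 ] shift [-0.0003  0.0012  0.0017] F [0.7 0.5 0.8] w 0.0141
```

Request:
{"op": "carry_out", "data": {"increments": "0 0 0 -0.004 0 0 0.005; 0 0 0 -0.008 0 0 0.005; 0 0 0 -0.012 0 0 0.005; 0 0 0 -0.016 0 0 0.005; 0 0 0 -0.020 0 0 0.005"}}

```text
time: 14.4
ee_pos: [0.5416, -0.2151, 0.0587]
eef_rot: [0.733, -0.68, 0.0, 0.001]
ft_force: [3.8, -8.9, -5.3]
width: 0.0138
```

```bash
python3 - <<'E'
from go import *
plan([.5416,-.2325,.057],-85.85)
m=r.camera_model("wrist"); p,d=r.camera("wrist"); cv2.imwrite("pics/w10.png",p)
E
```

```text
t 14.4 pos [ 0.5416 -0.2151  0.0587] turn [ 0.04 -0.1   0.1 ] shift [0.0174 0.0013 0.0018] F [ 3.8 -8.9 -5.3] w 0.0138
```

View pics/w10.png

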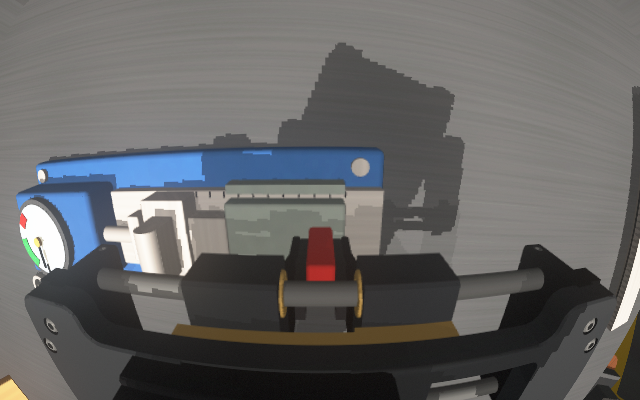

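The jaw at (190,235) is now against the die. Advancing more gently.

Request:
{"op": "carry_out", "data": {"increments": "0 0 0 -0.003 0 0 0.005; 0 0 0 -0.004 0 0 0.005; 0 0 0 -0.005 0 0 0.005; 0 0 0 -0.006 0 0 0.005; 0 0 0 -0.007 0 0 0.005"}}

```text
time: 15.08
ee_pos: [0.5412, -0.2098, 0.0587]
eef_rot: [0.732, -0.681, 0.002, 0.001]
ft_force: [4.5, -8.7, -5.2]
width: 0.0137
```

```bash
python3 - <<'E'
from go import *
plan([.5416,-.2325,.057],-85.85)
m=r.camera_model("wrist"); p,d=r.camera("wrist"); cv2.imwrite("pics/w11.png",cv2.resize(p[150:320,0:240],None,fx=3.3,fy=3.3,interpolation=2))
E
```

```text
t 15.07 pos [ 0.5412 -0.2098  0.0587] turn [-0.01 -0.24  0.04] shift [0.0227 0.0013 0.0018] F [ 4.5 -8.7 -5.2] w 0.0137
```

View pics/w11.png

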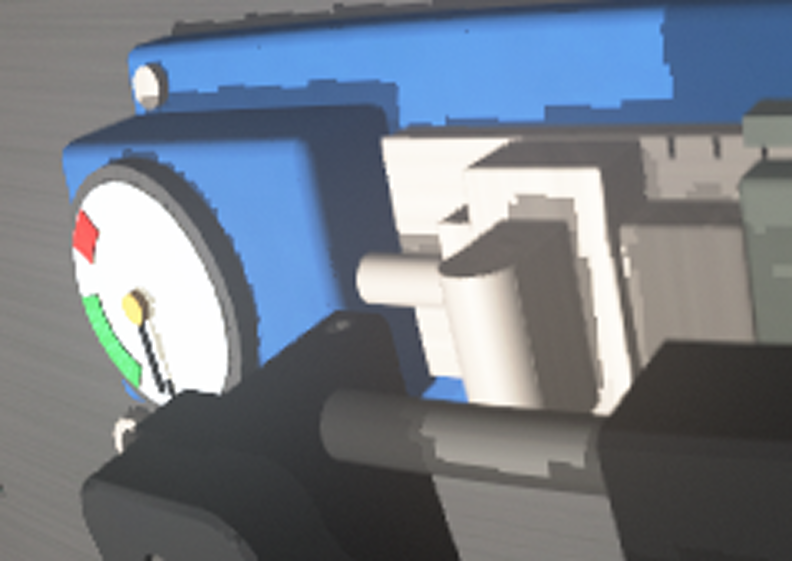

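The needle still points along −x, with its tip near (170,390). The die is almost touching the anvil.

Request:
{"op": "carry_out", "data": {"increments": "0 0 0 -0.002 0 0 0.005; 0 0 0 -0.003 0 0 0.005; 0 0 0 -0.004 0 0 0.005; 0 0 0 -0.0045 0 0 0.005; 0 0 0 -0.005 0 0 0.005"}}

```text
time: 15.75
ee_pos: [0.5411, -0.2073, 0.0588]
eef_rot: [0.732, -0.681, 0.003, 0.002]
ft_force: [4.5, -10.1, -5.0]
width: 0.0137
```

```bash
python3 - <<'E'
from go import *
plan([.5416,-.2325,.057],-85.85)
m=r.camera_model("wrist"); p,d=r.camera("wrist"); cv2.imwrite("pics/w12.png",cv2.resize(p[150:320,0:240],None,fx=3.3,fy=3.3,interpolation=2))
E
```

```text
t 15.75 pos [ 0.5411 -0.2073  0.0588] turn [-0.08 -0.43 -0.06] shift [0.0251 0.0013 0.0019] F [  4.5 -10.1  -5. ] w 0.0137
```

View pics/w12.png

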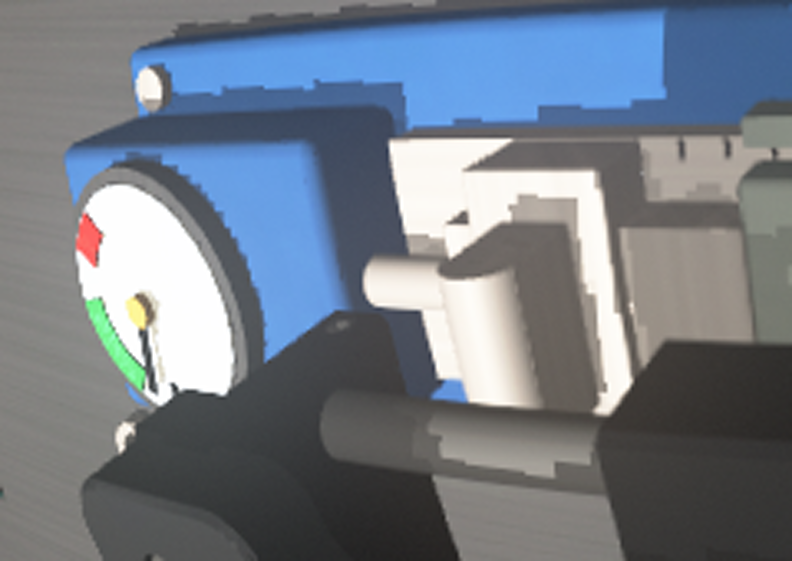

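The needle now has its tip at (152,390), just short of the green band. About 2 mm more is needed.

Request:
{"op": "carry_out", "data": {"increments": "0 0 0 -0.003 0 0 0.005; 0 0 0 -0.004 0 0 0.005; 0 0 0 -0.0045 0 0 0.005; 0 0 0 -0.0045 0 0 0.005; 0 0 0 -0.0045 0 0 0.005"}}

```text
time: 16.42
ee_pos: [0.541, -0.2058, 0.0588]
eef_rot: [0.731, -0.682, 0.005, 0.003]
ft_force: [5.4, -10.6, -5.1]
width: 0.014
```

```bash
python3 - <<'E'
from go import *
plan([.5416,-.2325,.057],-85.85)
m=r.camera_model("wrist"); p,d=r.camera("wrist"); cv2.imwrite("pics/w13.png",cv2.resize(p[150:320,0:240],None,fx=3.3,fy=3.3,interpolation=2))
E
```

```text
t 16.43 pos [ 0.541  -0.2058  0.0588] turn [-0.15 -0.63 -0.17] shift [0.0267 0.0012 0.002 ] F [  5.4 -10.6  -5.1] w 0.014
```

View pics/w13.png

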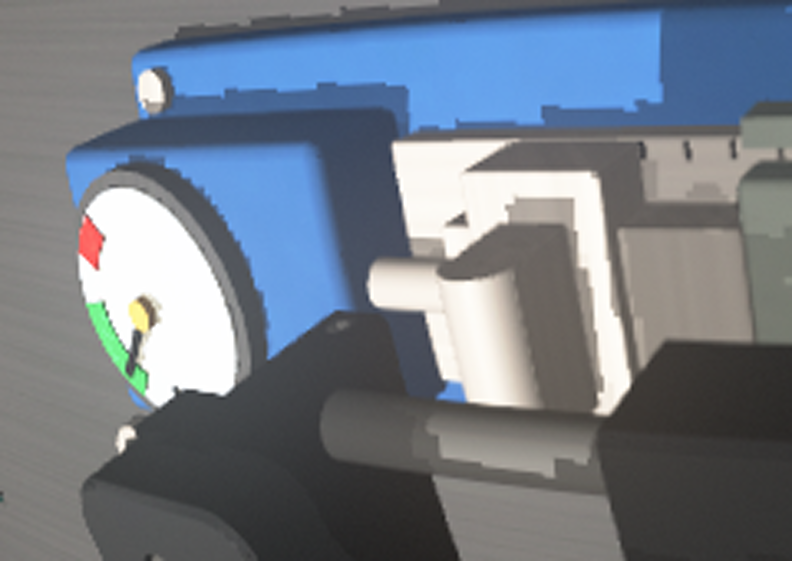

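```bash
python3 - <<'E'
from go import *
m=r.camera_model("wrist");K,E=m["K"],m["extrinsics"]
a=np.deg2rad(4.15)
for nm,uvs in {"now":[[142,313],[131,372]],"green":[[142,313],[148,382]],"green2":[[142,313],[98,305]],"red":[[142,313],[92,240]]}.items():
    P=fplane(K,E,np.array(uvs)/3.3+[0,150],.064)[:,:2]; v=P[1]-P[0]
    x=v@[np.cos(a),np.sin(a)]; y=v@[-np.sin(a),np.cos(a)]; print(nm,P[0],round(np.hypot(x,y),4),round(np.arctan2(y,-x),2))
E
```

```text
now [0.52422417 0.01026759] 0.022 0.68
green [0.52422417 0.01026759] 0.0206 0.36
green2 [0.52422417 0.01026759] 0.0196 1.61
red [0.52422417 0.01026759] 0.0227 2.49
```

The needle reads about 0.8 rad, in the lower part of the green. I'll nudge it slightly further and then relax.

Request:
{"op": "carry_out", "data": {"increments": "0 0 0 -0.003 0 0 0.005; 0 0 0 -0.0035 0 0 0.005; 0 0 0 -0.0035 0 0 0.005; 0 0 0 -0.0035 0 0 0.005; 0 0 0 -0.0035 0 0 0.005"}}

```text
time: 17.1
ee_pos: [0.5409, -0.2054, 0.0588]
eef_rot: [0.731, -0.683, 0.007, 0.004]
ft_force: [4.7, -11.2, -5.5]
width: 0.0138
```

Request:
{"op": "carry_out", "data": {"increments": "0 0 0 0 0 0 0.005; 0 0 0 0 0 0 0.005; 0 0 0 0 0 0 0.005; 0 0 0 0 0 0 0.005; 0 0 0 0 0 0 0.005"}}

```text
time: 17.73
ee_pos: [0.5409, -0.2055, 0.0587]
eef_rot: [0.73, -0.683, 0.007, 0.004]
ft_force: [2.1, -2.8, -2.1]
width: 0.0142
```

```bash
python3 - <<'E'
from go import *
plan([.5416,-.2325,.057],-85.85)
m=r.camera_model("wrist"); p,d=r.camera("wrist"); cv2.imwrite("pics/w14.png",cv2.resize(p[150:320,0:240],None,fx=3.3,fy=3.3,interpolation=2))
E
```

```text
t 17.73 pos [ 0.5409 -0.2055  0.0587] turn [-0.23 -0.85 -0.3 ] shift [0.0269 0.0011 0.0021] F [ 2.1 -2.8 -2.1] w 0.0142
```

View pics/w14.png

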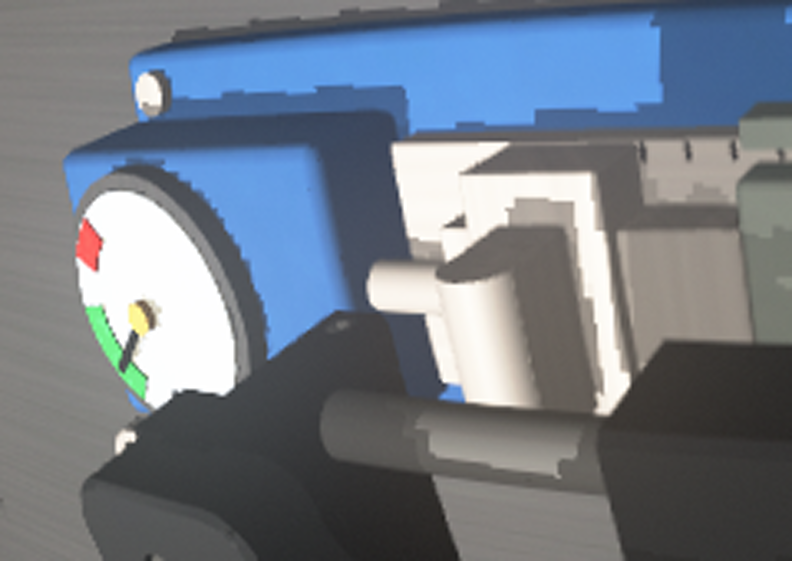

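The needle is near mid-green, with its tip at (124,368), and the push force has relaxed. Releasing.

Request:
{"op": "carry_out", "data": {"increments": "0 0 0 0 0 0 0.03; 0 0 0 0 0 0 0.05; 0 0 0 0 0 0 0.05; 0 0 0 0 0 -0.03 0.05; 0 0 0 0 0 -0.08 0.05"}}

```text
time: 18.4
ee_pos: [0.5393, -0.2038, 0.1381]
eef_rot: [0.731, -0.683, 0.005, 0.004]
ft_force: [1.1, -0.6, 0.2]
width: 0.0485
```

Request:
{"op": "carry_out", "data": {"increments": "0 0 0 0 0 -0.05 0.05; 0 0 0 -0.01 0.03 -0.1 0.05; 0 0 0 -0.03 0.07 -0.1 0.05; 0 0 0 -0.05 0.09 -0.1 0.05; 0 0 0 -0.05 0.09 -0.1 0.05"}}

```text
time: 19.02
ee_pos: [0.4452, -0.1577, 0.2379]
eef_rot: [0.731, -0.682, 0.005, 0.004]
ft_force: [0.4, 0.2, -1.0]
width: 0.0501
```

```bash
python3 look.py w15
```

```text
rib 576 ((0.3343696594238281, -11.1994047164917), (16.5914249420166, 38.940025329589844), 89.67231750488281)
die 1421 ((-0.05680084228515625, -23.85533905029297), (56.764278411865234, 58.042388916015625), 88.72080993652344) 0.08328191468751062
tab 293 [ 0.00027503 -0.11152936  0.09462231] [ 0.54104545 -0.20501702  0.09462231]
needle 3 [-0.01247691  0.01609484] angle cw from -x 0.9113539324038581
t 19.075 [ 0.4459 -0.1584  0.2378] [ 0.7 -0.4  0. ]
```

View pics/w15.png

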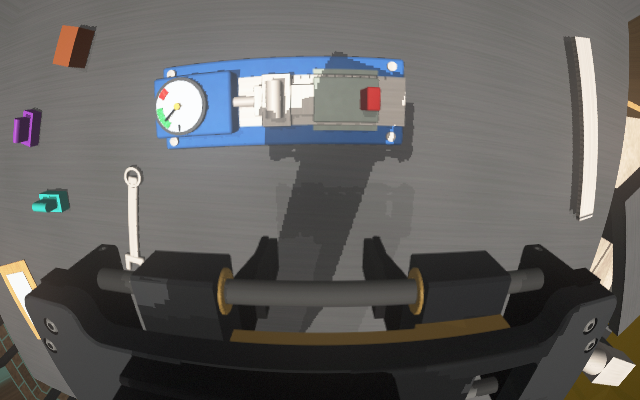

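View pics/w15c.png

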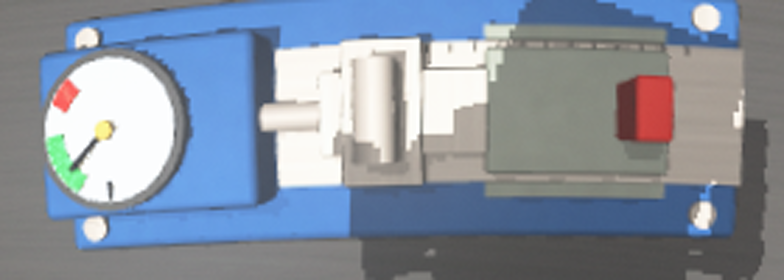

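The needle rests mid-green at (72,165) in the crop. The die stands square between the faces, and the tab is released.

```bash
python3 -c "
from bench import r
print(r.close_job())"
```

```text
the job is handed in; nothing more can be done
None
```

The die is gauged and the job is handed in, at about 19 s of the 61 s allowed. `close_job` gives no verdict, so what follows is from my own last checks.

- **What I did:** I opened the sliding jaw by its tab, stood the steel die on the bed by its rib, and let go. I then pushed the jaw shut in small steps, relaxed the push, released the tab and backed away.
- **Needle:** it rests in the green at about 0.9 rad. That comes from only three depth pixels, but the picture agrees.
- **Die:** it stands upright on the bed, about 0.3 mm off the middle line, with its rib square to the jaws to within about 0.5°.
- **Jaw:** the tab puts the jaw at about 26.5 mm, and correcting for where the anvil face actually measured gives about 28 mm. The needle reading implies about 29 mm. These disagree by up to 2.5 mm, but all lie within the 25.5–31.5 mm limits.
- **Bystanders:** the arm never came near the offcut, bottles or wrench. I saw no sign of them moving, but did not measure them again at the end.

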